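# Make up the posting kit and the drawing kit on the desk

### The job

Make up two kits from the stock on the desk. The posting kit goes in the rectangular tray: the ink-pad tin flat in the larger compartment with the stamp standing upright on the middle of its lid, and the larger tape roll flat in the smaller compartment; the drawing kit goes in the round tray: the smaller tape roll and the eraser, each flat on the tray's floor. Leave the cup and the paperweight where they are.

Things in the scene. Friction and masses are not known exactly. Their poses are not given: they have to be found in the camera images.
- long_tray: Fixed dark-wood rectangular tray, 116 (x) by 234 (y) mm, 12 mm high over all: floor 4 mm thick, low walls 4 mm thick rising 8 mm above the floor. Origin: centre of its underside, on the desk. A 4 mm wall across it, as high as the rim, makes two compartments, each 108 mm in x inside: the larger, 126 mm in y, is centred at y = +50 mm; the smaller, 96 mm in y, at y = -65 mm in the tray's frame. z up.
- round_tray: Fixed dark-wood round tray, 192 mm across and 12 mm high: floor 4 mm thick, low rim about 4 mm thick rising 8 mm above the floor, 184 mm across inside. Origin: centre of its underside, on the desk. z up.
- pad_c (a point): Closed ink-pad tin, a flat steel box 84 (x) by 56 (y) by 18 (z) mm with a flat lid, about 70 g, loose, lying on the desk. This point is its centre; z up, x along its length.
- stamp_c (a point): Rubber stamp, loose, about 50 g, standing upright, 56 mm high: a block 38 (x) by 28 (y) mm and 18 mm high, carrying a round wooden handle on its axis, 22 mm across from 31 to 50 mm above its foot. This point is on its axis half-way up (28 mm above its foot); z up.
- big_roll_c (a point): Larger roll of paper tape, loose, lying flat, about 60 g: 56 mm across, 24 mm high, hole 32 mm. This point is its centre, half-way up; z is the axis of the roll.
- small_roll_c (a point): Smaller roll of paper tape, loose, lying flat, about 25 g: 38 mm across, 14 mm high, hole 18 mm. This point is its centre, half-way up; z is the axis of the roll.
- eraser_c (a point): White eraser in a grey sleeve, rigid, loose, lying flat, about 25 g: 58 (x) by 24 (y) by 14 (z) mm. This point is its centre; z up, x along its length.
- cup_c (a point): Green ceramic cup, empty, loose, upright, 76 mm across the rim and 88 mm high; to be left alone. This point is on its axis half-way up.
- paperweight_c (a point): Clear acrylic domed paperweight, loose, 56 mm across and 34 mm high; to be left alone. This point is on its axis half-way up.
Mind the look-alikes: they are no part of the job. What is shaped like the part that bears pad_c but yellow is not meant.

How it is judged:
By the outcome, as a careful person would: the job done as asked, in the order asked, and still so for the second after the job is handed in, with the robot touching nothing.
It also fails if it takes over 120 s, if anything falls off the work surface, if the arm or the gripper's body presses on something with over 40 N, if the wrist force passes 120 N, or if a joint passes its speed limit or range.

### The arm

A 6-joint arm with a two-finger parallel gripper is mounted at the origin on the work surface. World frame = base frame: x ahead of the robot, y to its left, z up, the work surface at z = 0. Lengths are in m, angles in rad, forces in N, time in s.
With the tool pointing down it reaches from about 0.35 to 0.775 m from the base axis. Payload 7.3 kg.
Tool frame: the origin (TCP) lies midway between the tips of the shut fingers; the grasp point (between the pads) lies grasp_offset behind it (grasp_offset is the distance from the TCP to the grasp point, in m); z points along the fingers, y is the line along which they close (so a half turn about z gives the same grasp; the last joint's range is limited). The gripper opens to 92 mm and grips with 3 to 60 N. Pads are 19 mm wide; open, the fingers measure 130 mm over their backs; the gripper's body (75 mm by 190 mm) begins 47 mm behind the grasp point.
Start: joints at [-1.304, 0.342, 1.524, -0, 1.275, -0.146], TCP at [0.211, -0.481, 0.193] pointing down, gripper open.
Joint ranges: [-2.53, 2.53], [-0.77, 2.02], [0.04, 2.7], [-1, 4.14], [0.28, 2.66], [-3.11, 3.11]. Speed limits (rad/s): [2.57, 2.57, 3.14, 3.14, 3.14, 3.14].

### API

Orientations are given as [roll, pitch, yaw] about the fixed x, y, z axes, in that order (R = Rz(yaw) Ry(pitch) Rx(roll)).
In Python, from cell import * gives the robot as it stands.
- The arm moves only by the tool step_arm, never from a script. Its argument "plan" is a list of rows, each a list of 5 numbers: the closure, from -1 (fully open) to 1 (shut), then the shift along the tool's x, y, z in m, then the turn about the tool's z in rad. In form: [[hand, x, y, z, twist], ...]. A call has 1 to 20 rows; each row is the pose to reach, as a shift and turn from the pose commanded when the call began, along the tool's axes at that moment; what a row does not reach only later rows make up. A row lasts 1/8 s, in which the tool goes at most 62.5 mm and 10.7 degrees, less where a joint would pass 70% of its speed; a pose out of reach is approached as far as the arm can. A call with a gripper value outside its range is refused whole. The fingers move at their own pace and stop on an object; "grip_force" is the grip in N (left out, the last holds). Time passes only in rows, so rows that repeat a pose let the fingers close. It gives the time, the measured TCP pose, the force, the opening and the grip force at its end, in the units of the state.
- observe(): the state, without advancing time (a new reading comes with each control period).
- read_camera(name): name is "scene" or "side" or "wrist"; returns a dict with "img" (480x640x3 uint8, red, green, blue), "range_z" (480x640 float32, m along the optical axis (not along the pixel's ray), 0 where there is no reading), "fx", "fy", "cx", "cy" (pixels), "R" (3x3) and "t" (3): a world point X has camera coordinates R X + t; the wrist camera has in their place "T_tool_cam" (4x4, takes a point from camera to tool coordinates, whose origin is the TCP and whose axes are the flange's). Camera axes: x right, y down, z forward; pixel columns grow to the right and rows downward; lengths in m; the calibration is good to about 2 mm. A picture is of the moment at which its call begins: read the wrist's pose just before it.
- hand_in(): hands the job in; it is judged then, once.
The state is a dict: "time": time; "qpos": joint angles; "qvel": joint speeds; "joint_efforts": joint torques, N m; "tool_pos": TCP position; "tool_rot": TCP orientation; "contact_force": force on the tool from outside, world axes, zero at the start; "torque": the same for the moment, N m; "opening": finger opening in m; "grip_force": force on a finger pad.
Only numpy, scipy, OpenCV 4.12 (cv2) and the standard library are available. Lean on these libraries where they do the work, as an engineer would, in place of code of your own. Each camera call takes 0.05 s, during which the arm holds its last target. There are 200 camera calls.

## Working session

There is one attempt and no reset: what is moved stays moved. The work goes in short steps, Python scripts to look and compute and a tool call to move; the robot and the scene stay as the last step left them, time stands still between calls to the robot, and variables do not carry over. Pictures are saved under pics/ and viewed, at most 14 in all, crops included, and the job is handed in when it is done.

Besides the shell and the picture viewer there is one more tool, called after ">>>" as name([rows], argument=value, ...), one row to a line, values as JSON. step_arm: Moves the arm, as the interface text tells. Its arguments: {"type":"object","properties":{"plan":{"type":"array","items":{"type":"array","items":{"type":"number"}}},"grip_force":{"type":"number"}},"required":["plan"]}

```bash
mkdir -p pics; ls
python3 - <<'E'
from cell import *
import cv2
s=observe();print(s)
for n in("scene","side"):
    c=read_camera(n);cv2.imwrite(f"pics/{n}0.png",c["img"][:,:,::-1]);print(n,c["fx"],c["cx"],c["cy"],c["R"],c["t"],(c["range_z"]>0).mean())
c=read_camera("wrist");print(c["T_tool_cam"],c["fx"])
try: print(grasp_offset)
except Exception as e: print(e)
E
```

```text
pics
{'time': 0.0, 'qpos': array([-1.30402304e+00,  3.42760760e-01,  1.52500125e+00, -1.37693222e-05,
        1.27542612e+00, -1.46020799e-01]), 'qvel': array([-0.00218976, -0.00021809,  0.00091015,  0.00114019,  0.00044572,
       -0.0004366 ]), 'joint_efforts': array([ 8.46718194e-05, -4.31249428e+01, -2.44218224e+01,  7.16831814e-02,
        5.60270820e-02, -1.23723808e-04]), 'tool_pos': array([ 0.21049707, -0.48044754,  0.19193078]), 'tool_rot': array([-3.14001224e+00, -2.19118686e-04,  4.12797935e-01]), 'contact_force': array([0.72428936, 0.11421391, 0.37670085]), 'torque': array([-0.07306552, -0.02518278, -0.04498107]), 'grip_force': 0.0, 'opening': 0.09171639735182631}
scene 462.0162886383434 318.2752717284237 241.9969402543846 [[ 0.32059132  0.94694686 -0.02264607]
 [ 0.51752142 -0.19513223 -0.83312364]
 [-0.79334279  0.25537238 -0.55262298]] [-0.2464385  -0.20597918  1.23359369] 0.9959928385416666
side 466.5940678129588 326.72503687104546 236.73704638455146 [[ 0.92125889 -0.38887062 -0.00785511]
 [-0.27732255 -0.64256613 -0.71428353]
 [ 0.27271645  0.66021845 -0.69981235]] [-0.4267766   0.23600675  0.69593731] 0.9958203125
[[-1.08898168e-03 -9.53522417e-01 -3.01320119e-01  8.08823202e-02]
 [ 9.99999406e-01 -1.05426099e-03 -2.77842540e-04  5.73658014e-04]
 [-5.27409556e-05 -3.01320243e-01  9.53522998e-01 -1.92724216e-01]
 [ 0.00000000e+00  0.00000000e+00  0.00000000e+00  1.00000000e+00]] 395.8266397857577
0.0188
```

View pics/scene0.png

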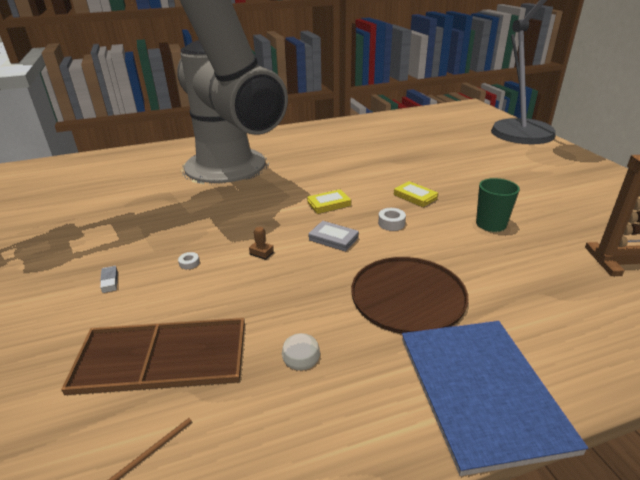

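View pics/side0.png

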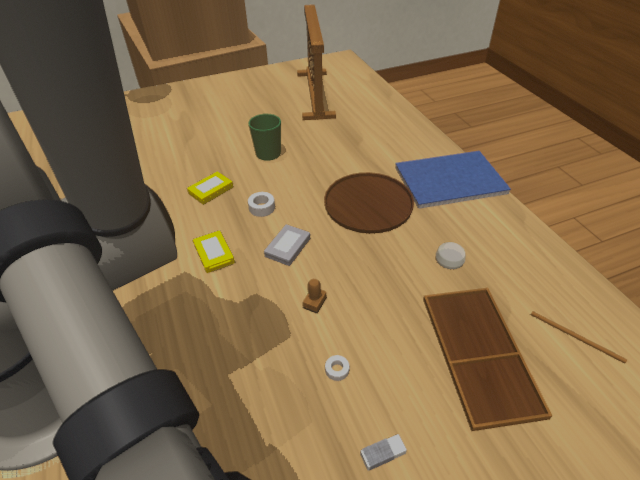

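The scene view shows these candidates:
- **Tin:** grey at (334,236). The yellow look-alikes at (330,201) and (416,193) are not meant.
- **Rolls:** big at (392,218), small at (189,261).
- **Stamp and eraser:** stamp at (261,243), eraser at (109,279).
- **Leave alone:** paperweight at (301,352), cup at (497,205).
- **Trays:** rectangular at (157,355), round at (409,294).

Next I'll measure them from the depth blobs.

```bash
cat > h.py <<'E'
from cell import *
import cv2, numpy as np
from scipy.spatial.transform import Rotation as Ro
def cloud(c,s=None):
    v,u=np.mgrid[0:480,0:640]; z=c["range_z"].astype(float)
    P=np.stack([(u-c["cx"])/c["fx"]*z,(v-c["cy"])/c["fy"]*z,z],-1)
    if s is None: return (P-c["t"])@c["R"]
    T=np.array(c["T_tool_cam"]); R=Ro.from_euler("xyz",s["tool_rot"]).as_matrix()
    return (P@T[:3,:3].T+T[:3,3])@R.T+s["tool_pos"]
def blobs(W,lo,img,amin=40,z=None):
    m=(W[...,2]>lo)&(W[...,2]<.1)&(np.linalg.norm(W[...,:2],axis=-1)<.95)&(np.linalg.norm(W[...,:2],axis=-1)>.2)
    n,L,st,ce=cv2.connectedComponentsWithStats(m.astype(np.uint8))
    for i in range(1,n):
        if st[i,4]<amin: continue
        k=L==i; p=W[k]; zt=np.percentile(p[:,2],95); t=p[p[:,2]>zt-.004]
        (cx,cy),(a,b),an=cv2.minAreaRect((t[:,:2]*1000).astype(np.float32))
        print("px",ce[i].round().astype(int),"n",st[i,4],"ztop %.1f"%(zt*1e3),"rect c %.1f %.1f size %.1f %.1f ang %.1f"%(cx,cy,a,b,an),"col",np.median(img[k],0).astype(int))
E
python3 - <<'E'
from h import *
for n in("scene","side"):
    c=read_camera(n);W=cloud(c);print(n);blobs(W,.0065,c["img"])
    z=W[400:440,180:260,2] if n=="scene" else W[330:350,400:420,2]
    print("desk z",np.median(z),z.std())
    if n=="scene":
        for q in [(109,279),(189,261),(77,385),(241,378),(245,321),(93,328),(157,325),(143,387),(353,295),(467,295),(113,365),(200,350)]: print(q,W[q[1],q[0]].round(4))
E
```

```text
scene
px [316  69] n 2083 ztop 95.8 rect c -707.4 466.0 size 416.6 162.2 ang 83.4 col [58 52 37]
px [85 99] n 5259 ztop 95.5 rect c -621.6 -364.1 size 252.3 575.7 ang 32.8 col [93 77 76]
px [523 128] n 1336 ztop 64.7 rect c 81.7 864.2 size 13.3 26.7 ang 73.5 col [79 79 80]
px [496 202] n 1793 ztop 88.9 rect c 504.0 465.0 size 73.9 76.9 ang 47.9 col [34 58 42]
px [416 192] n 639 ztop 21.1 rect c 343.9 377.9 size 87.5 60.0 ang 26.4 col [204 195  65]
px [329 200] n 657 ztop 21.0 rect c 305.3 181.6 size 57.6 87.7 ang 5.2 col [206 197  66]
px [392 218] n 490 ztop 26.4 rect c 429.3 274.5 size 53.3 55.4 ang 87.1 col [140 132 125]
px [617 243] n 1929 ztop 94.3 rect c 688.8 579.9 size 43.8 20.5 ang 55.0 col [79 55 36]
px [334 234] n 901 ztop 20.6 rect c 442.7 143.6 size 87.4 58.5 ang 41.4 col [161 156 158]
px [261 243] n 454 ztop 57.1 rect c 441.1 -3.5 size 17.1 18.2 ang 50.1 col [84 59 39]
px [188 259] n 246 ztop 16.1 rect c 424.7 -137.4 size 38.2 37.3 ang 57.5 col [184 177 166]
px [473 380] n 14898 ztop 16.1 rect c 746.2 200.7 size 392.5 190.9 ang 0.3 col [ 72  91 136]
px [108 277] n 356 zt
[... 1373 characters left out ...]
ol [156 151 152]
px [213 250] n 1062 ztop 20.2 rect c 304.3 183.3 size 55.4 87.2 ang 4.0 col [183 182   0]
px [450 255] n 610 ztop 33.6 rect c 711.5 -7.4 size 34.7 34.6 ang 68.0 col [163 157 148]
px [314 295] n 481 ztop 56.5 rect c 438.6 -3.2 size 16.7 18.3 ang 85.3 col [108  75  41]
px [487 362] n 1982 ztop 14.0 rect c 642.7 -197.2 size 235.8 117.8 ang 75.4 col [126  85  43]
px [579 336] n 247 ztop 9.4 rect c 802.5 -234.5 size 8.5 149.1 ang 29.2 col [148 103  54]
px [337 367] n 401 ztop 15.7 rect c 422.3 -135.8 size 37.3 35.3 ang 67.2 col [183 182 178]
px [382 451] n 901 ztop 16.3 rect c 429.0 -274.6 size 25.5 58.0 ang 89.7 col [137 135 136]
desk z 0.00037622218650745705 0.04599533899174769
```

```bash
cat >> h.py <<'E'
def go(x,y,z,yaw):
    "shift in tool axes to bring TCP to x,y,z (mm) with tool yaw (deg, mod 180)"
    s=observe(); R=Ro.from_euler("xyz",s["tool_rot"]).as_matrix()
    d=R.T@(np.array([x,y,z])-s["tool_pos"]*1000); c=np.degrees(s["tool_rot"][2])
    dy=(yaw-c+90)%180-90
    print("t %.2f"%s["time"],"shift",d.round(1),"twist rad %.3f"%(-np.radians(dy)),"yaw now %.1f"%c,"pos",(s["tool_pos"]*1000).round(1),"open %.1f"%(s["opening"]*1e3),"q6 %.2f"%s["qpos"][5])
def look(lo=.0065,name=None):
    s=observe();c=read_camera("wrist");W=cloud(c,s);blobs(W,lo,c["img"],150)
    if name: cv2.imwrite("pics/"+name+".png",c["img"][:,:,::-1])
    return c,W
E
python3 - <<'E'
from h import *
go(441,144,150,40.5)
c=read_camera("scene")["img"][160:280,220:440]
cv2.imwrite("pics/crop.png",cv2.resize(c,None,fx=3,fy=3)[:,:,::-1])
E
```

```text
t 0.25 shift [ 461.7 -479.8   42.7] twist rad -0.294 yaw now 23.7 pos [ 210.6 -480.7  192.3] open 91.7 q6 -0.15
```

View pics/crop.png

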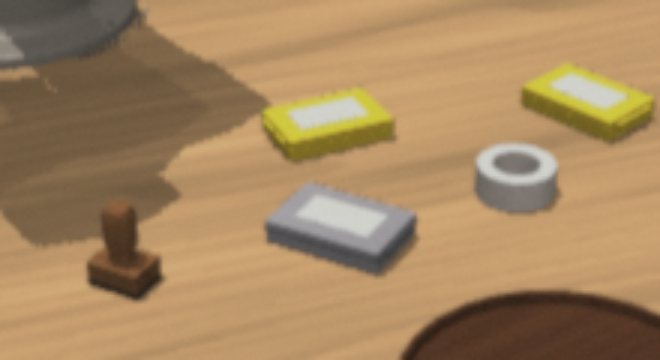

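The crop confirms the grey tin at (340,228). The yellow ones at (328,122) and (588,100) are look-alikes. Moving above the grey tin.

>>> step_arm([
  [-1, 0.04, -0.04, 0, -0.03],
  [-1, 0.08, -0.083, 0.01, -0.06],
  [-1, 0.12, -0.125, 0.02, -0.1],
  [-1, 0.16, -0.166, 0.02, -0.13],
  [-1, 0.2, -0.208, 0.03, -0.16],
  [-1, 0.24, -0.25, 0.03, -0.2],
  [-1, 0.28, -0.29, 0.03, -0.23],
  [-1, 0.32, -0.333, 0.04, -0.26],
  [-1, 0.36, -0.375, 0.04, -0.294],
  [-1, 0.4, -0.416, 0.043, -0.294],
  [-1, 0.44, -0.458, 0.043, -0.294],
  [-1, 0.462, -0.48, 0.043, -0.294],
  [-1, 0.462, -0.48, 0.043, -0.294],
  [-1, 0.462, -0.48, 0.043, -0.294],
  [-1, 0.462, -0.48, 0.043, -0.294],
])

```text
time: 2.17
tool_pos: [0.441, 0.1431, 0.1497]
tool_rot: [3.141, 0.0, 0.705]
contact_force: [-0.3, 0.4, -0.0]
opening: 0.0921
grip_force: 0.0
```

Run:
```python
from h import *
go(441,144,10,40.5)
look()
```

```text
t 2.17 shift [  0.6  -0.7 139.7] twist rad -0.001 yaw now 40.4 pos [441.  143.1 149.7] open 92.1 q6 1.01
px [448  52] n 2024 ztop 13.7 rect c 593.8 158.6 size 61.2 176.3 ang 40.5 col [87 53 29]
px [ 27 112] n 6223 ztop 19.9 rect c 346.0 370.4 size 86.0 38.8 ang 24.3 col [206 217   0]
px [181 113] n 3514 ztop 25.8 rect c 428.3 276.2 size 54.8 55.1 ang 40.3 col [179 176 166]
px [320 205] n 6571 ztop 20.0 rect c 440.8 144.6 size 85.7 56.0 ang 40.4 col [165 162 154]
px [188 281] n 3650 ztop 19.9 rect c 303.9 182.7 size 56.4 86.1 ang 5.1 col [184 162   0]
```

>>> step_arm([
  [-1, 0.001, -0.001, 0.04, 0],
  [-1, 0.001, -0.001, 0.08, 0],
  [-1, 0.001, -0.001, 0.11, 0],
  [-1, 0.001, -0.001, 0.13, 0],
  [-1, 0.001, -0.001, 0.14, 0],
  [-1, 0.001, -0.001, 0.14, 0],
  [1, 0.001, -0.001, 0.14, 0],
  [1, 0.001, -0.001, 0.14, 0],
  [1, 0.001, -0.001, 0.14, 0],
  [1, 0.001, -0.001, 0.14, 0],
  [1, 0.001, -0.001, 0.14, 0],
  [1, 0.001, -0.001, 0.14, 0],
], grip_force=20)

```text
time: 3.72
tool_pos: [0.4413, 0.1455, 0.0096]
tool_rot: [3.142, 0.0, 0.707]
contact_force: [0.0, -0.8, 0.0]
opening: 0.0362
grip_force: 0.0
```

Run:
```python
from h import *
go(655.5,-149.6,70,-14.5)
```

```text
t 3.73 shift [-28.8 363.5 -60.4] twist rad 0.960 yaw now 40.5 pos [441.3 145.5   9.6] open 36.2 q6 1.02
```

Run:
```python
from h import *
go(441,144,10,40.5)
look(name="w1")
c=read_camera("side");blobs(cloud(c),.0065,c["img"]);cv2.imwrite("pics/s1.png",c["img"][:,:,::-1])
```

```text
t 3.73 shift [-1.2  0.9 -0.4] twist rad -0.000 yaw now 40.5 pos [441.3 145.5   9.6] open 36.2 q6 1.02
px [506  52] n 3283 ztop 13.6 rect c 573.5 155.4 size 24.6 120.0 ang 34.9 col [113  71  40]
px [ 78 119] n 12487 ztop 25.6 rect c 428.4 276.2 size 55.5 55.5 ang 82.6 col [241 243 239]
px [322 272] n 19373 ztop 80.1 rect c 446.0 149.3 size 9.7 58.3 ang 40.6 col [145 149 152]
px [ 79 333] n 318 ztop 18.6 rect c 328.2 223.1 size 4.2 10.3 ang 28.2 col [129 112   0]
px [ 66 399] n 2357 ztop 19.8 rect c 289.7 205.7 size 35.4 30.1 ang 39.9 col [202 179  10]
px [261 387] n 296 ztop 99.4 rect c 424.1 157.6 size 13.7 0.6 ang 41.3 col [92 94 83]
px [382 387] n 302 ztop 99.3 rect c 450.6 126.2 size 14.3 0.4 ang 40.4 col [88 90 82]
px [ 82 107] n 1882 ztop 59.9 rect c 81.3 866.5 size 25.2 15.3 ang 24.0 col [82 80 78]
px [318 106] n 443 ztop 84.4 rect c 682.7 567.0 size 11.9 14.4 ang 46.5 col [84 58 32]
px [250 126] n 41 ztop 89.0 rect c 470.1 473.3 size 39.1 6.1 ang 78.0 col [65 85 52]
px [437 182] n 4359 ztop 16.5 rect c 746.2 200.8 size 389.5 190.8 ang 0.4 col [ 73  90 132]
px [208 186] n 725 z
[... 266 characters left out ...]
top 19.9 rect c 304.4 182.8 size 55.4 89.6 ang 4.1 col [134 117   0]
px [450 255] n 607 ztop 33.5 rect c 710.6 -7.4 size 33.6 33.2 ang 22.4 col [159 153 144]
px [314 295] n 485 ztop 56.3 rect c 438.4 -3.4 size 17.8 17.9 ang 16.0 col [103  72  38]
px [486 361] n 2002 ztop 13.8 rect c 642.7 -196.8 size 236.6 117.8 ang 75.4 col [122  82  41]
px [555 324] n 110 ztop 9.3 rect c 785.4 -203.7 size 8.5 78.5 ang 28.3 col [144 100  53]
px [602 348] n 116 ztop 9.5 rect c 820.1 -267.9 size 7.7 62.3 ang 30.3 col [144 100  52]
px [336 367] n 405 ztop 15.8 rect c 422.2 -136.1 size 36.6 35.3 ang 66.9 col [179 178 174]
px [382 451] n 904 ztop 16.2 rect c 428.6 -274.6 size 25.6 58.3 ang 89.2 col [133 132 132]
```

View pics/w1.png

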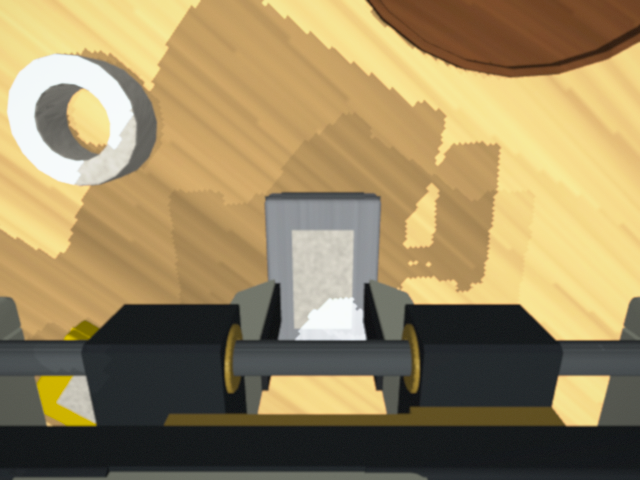

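Run:
```python
from h import *
s=observe();c=read_camera("wrist");W=cloud(c,s);print(s["opening"],s["grip_force"],s["contact_force"],s["tool_pos"])
for q in [(275,205),(322,205),(372,205),(275,260),(322,260),(372,260),(322,320),(290,330),(355,330),(272,300),(372,300),(322,192),(322,196),(322,390)]: print(q,(W[q[1],q[0]]*1e3).round(1),c["img"][q[1],q[0]])
d=read_camera("side")["img"][190:310,210:370]
cv2.imwrite("pics/s2.png",cv2.resize(d,None,fx=4,fy=4)[:,:,::-1])
```

```text
0.02796040504268716 0.0 [-0.82468933 -0.29388773 -0.28185052] [0.4413791  0.14549833 0.00956467]
(275, 205) [455.5 186.3  20.1] [146 149 153]
(322, 205) [469.6 169.2  18.7] [145 148 153]
(372, 205) [485.1 151.2  19.5] [148 151 155]
(275, 260) [433.  168.7  18.2] [148 152 155]
(322, 260) [448.7 151.3  20.2] [209 205 193]
(372, 260) [464.4 132.   18.6] [146 150 154]
(322, 320) [422.7 129.2  18.7] [249 252 252]
(290, 330) [406.9 137.9  18. ] [137 141 145]
(355, 330) [443.8 128.7  54.3] [152 156 160]
(272, 300) [435.8 166.1  62.2] [115 119 107]
(372, 300) [461.5 136.7  63.3] [115 119 107]
(322, 192) [473.6 172.5  13.5] [114  98  75]
(322, 196) [472.4 171.5  15.1] [76 81 83]
(322, 390) [378.7  91.6   1.5] [244 214 136]
```

View pics/s2.png

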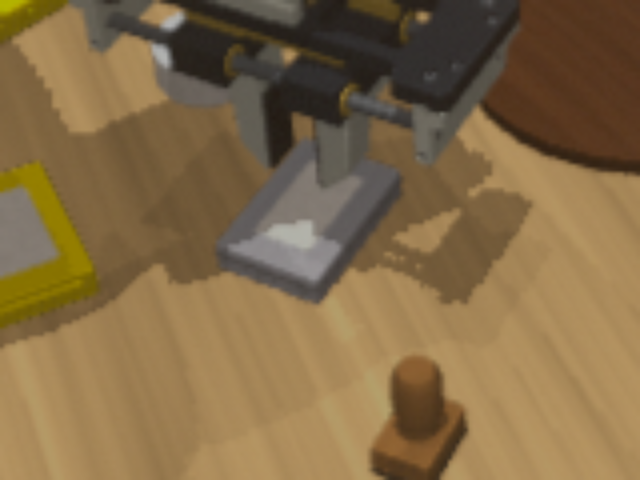

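Run:
```python
from h import *
s=observe();print(s["opening"],s["grip_force"],s["tool_pos"])
c=read_camera("side");W=cloud(c)
for v in range(222,242,2): print(v,(W[v,295]*1e3).round(1),c["img"][v,295], (W[v,278]*1e3).round(1))
```

```text
0.020355148548564267 0.0 [0.4413819  0.14549672 0.00956036]
222 [451.8 117.2  86.5] [100  96  86] [428.8 148.7  68.3]
224 [452.3 119.8  79.2] [100  97  86] [428.  147.4  64.7]
226 [451.5 118.3  75.9] [106 102  91] [427.4 146.6  60.5]
228 [451.3 118.3  71. ] [104 101  89] [427.2 147.7  54.5]
230 [451.  118.5  65.9] [104 100  89] [427.6 150.8  46.5]
232 [451.1 119.6  59.9] [104 101  90] [437.6 192.1   1.1]
234 [461.9 156.   18.2] [122 116 107] [431.  167.9  19.5]
236 [460.  150.6  18.3] [125 119 111] [429.6 164.   18.1]
238 [458.  145.1  18.6] [129 121 113] [427.9 158.8  18. ]
240 [456.  139.5  19. ] [130 123 114] [426.4 154.7  16.8]
```

The side crop shows the fingers hanging above the tin's lid, with their tips at about (294,232) in the full picture. The measured tip height is about 50 mm although the TCP reads 9.6 mm. I'll raise the arm and measure where the tips really are.

>>> step_arm([
  [1, 0, 0, -0.05, 0],
  [1, 0, 0, -0.1, 0],
  [1, 0, 0, -0.1, 0],
  [1, 0, 0, -0.1, 0],
])

```text
time: 4.47
tool_pos: [0.4409, 0.1454, 0.1091]
tool_rot: [-3.141, 0.001, 0.707]
contact_force: [-0.1, 0.1, 0.1]
opening: 0.0003
grip_force: 0.0
```

Run:
```python
from h import *
s=observe();print(s["opening"],s["grip_force"],s["tool_pos"])
for n in("side","scene"):
    c=read_camera(n);W=cloud(c)
    d=W-s["tool_pos"]; a=np.radians(40.5)
    X=d[...,0]*np.cos(a)+d[...,1]*np.sin(a);Y=-d[...,0]*np.sin(a)+d[...,1]*np.cos(a)
    m=(abs(X)<.02)&(abs(Y)<.05)&(W[...,2]>.04)&(W[...,2]<.2)
    for lo in range(-20,90,10):
        k=m&(d[...,2]*1e3>=lo)&(d[...,2]*1e3<lo+10)
        if k.sum(): print(n,lo,k.sum(),"X",(X[k].min()*1e3).round(),(X[k].max()*1e3).round(),"Y",(Y[k].min()*1e3).round(),(Y[k].max()*1e3).round(),np.median(c["img"][k],0))
c=read_camera("side")["img"][120:320,180:440]
cv2.imwrite("pics/s3.png",cv2.resize(c,None,fx=3,fy=3)[:,:,::-1])
```

```text
0.0002598113886858252 0.0 [0.44088633 0.14543001 0.10911556]
side 30 17 X -11.0 -8.0 Y -7.0 10.0 [98. 93. 82.]
side 40 70 X -12.0 10.0 Y -18.0 16.0 [98. 93. 83.]
side 50 108 X -13.0 9.0 Y -18.0 18.0 [97. 93. 82.]
side 60 108 X -13.0 9.0 Y -20.0 18.0 [97. 93. 83.]
side 70 124 X -12.0 9.0 Y -20.0 19.0 [97. 93. 82.]
side 80 43 X -12.0 5.0 Y -20.0 18.0 [84. 80. 70.]
scene 30 20 X -12.0 11.0 Y -10.0 5.0 [97.5 89.5 78. ]
scene 40 72 X -13.0 12.0 Y -20.0 15.0 [97. 94. 85.]
scene 50 100 X -12.0 11.0 Y -21.0 15.0 [107. 104.  95.]
scene 60 91 X -10.0 11.0 Y -22.0 16.0 [104. 102.  93.]
scene 70 78 X -0.0 12.0 Y -24.0 16.0 [98.5 96.  88. ]
scene 80 65 X 3.0 12.0 Y -23.0 14.0 [98. 95. 88.]
```

View pics/s3.png

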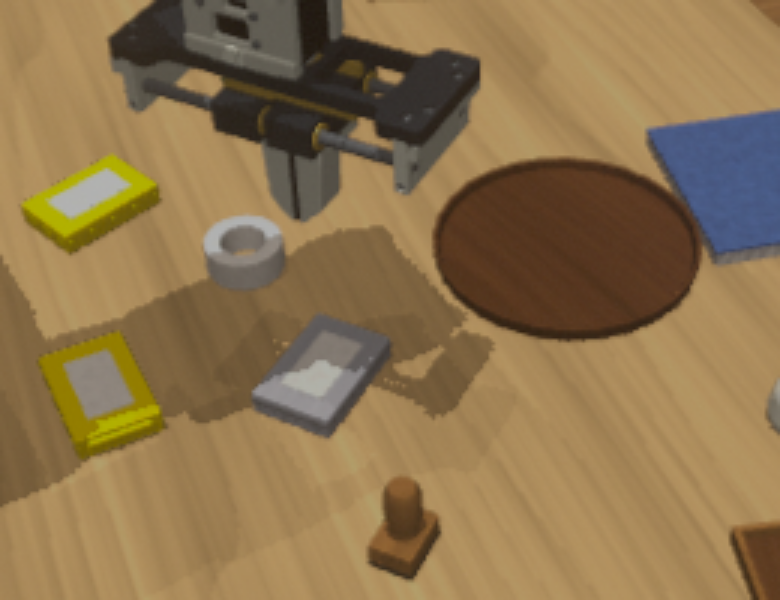

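The shut fingers' tips are at (297,215) in the crop, about 36 mm above the reported TCP. I'll pin that offset down and check it on the next grasp.

Run:
```python
from h import *
s=observe()
a=np.radians(40.5)
for n in("side","scene"):
    c=read_camera(n);W=cloud(c);d=W-s["tool_pos"]
    X=d[...,0]*np.cos(a)+d[...,1]*np.sin(a);Y=-d[...,0]*np.sin(a)+d[...,1]*np.cos(a)
    m=(abs(X)<.02)&(abs(Y)<.03)&(W[...,2]>.04)&(W[...,2]<.19)
    print(n,(np.sort(d[...,2][m])[:25]*1e3).round(1), X[m].mean(),Y[m].mean())
    # pixel of the tip (lowest row) triangulated at axis
    v,u=np.nonzero(m);i=v.argmax();print(u[i],v[i],W[v[i],u[i]])
go(440.8,144.6,-26,40.4)
```

```text
side [35.4 35.9 36.5 36.6 36.7 36.9 37.1 37.2 38.2 38.5 38.8 39.  39.3 39.6
 40.1 40.6 40.8 40.8 40.9 41.2 41.3 42.  42.2 42.5 42.5] -0.007890917083071542 -0.004023572261974506
280 193 [0.43451823 0.13566335 0.14498473]
scene [34.8 35.1 35.7 36.3 36.4 36.5 37.  37.  37.1 37.1 37.8 38.2 38.5 38.5
 38.6 39.1 39.9 40.  40.3 40.3 40.4 40.4 40.4 40.9 41.2] 0.006091566832889021 -0.009062124143345077
338 175 [0.45099698 0.14861182 0.1433604 ]
t 4.72 shift [ -0.2   0.8 134.5] twist rad 0.002 yaw now 40.5 pos [440.7 145.4 108.5] open 0.6 q6 1.02
```

>>> step_arm([
  [-1, 0, 0, 0, 0],
  [-1, 0, 0, 0, 0],
  [-1, 0, 0, 0, 0],
  [-1, 0, 0, 0, 0],
  [-1, 0, 0, 0, 0],
  [-1, 0, 0, 0, 0],
  [-1, 0, 0, 0, 0],
  [-1, 0, 0, 0.03, 0],
  [-1, 0, 0.001, 0.06, 0],
  [-1, 0, 0.001, 0.09, 0],
  [-1, 0, 0.001, 0.11, 0],
  [-1, 0, 0.001, 0.125, 0],
  [-1, 0, 0.001, 0.134, 0],
  [-1, 0, 0.001, 0.134, 0],
  [1, 0, 0.001, 0.134, 0],
  [1, 0, 0.001, 0.134, 0],
  [1, 0, 0.001, 0.134, 0],
  [1, 0, 0.001, 0.134, 0],
  [1, 0, 0.001, 0.134, 0],
  [1, 0, 0.001, 0.134, 0],
])

```text
time: 7.22
tool_pos: [0.4422, 0.1448, -0.0242]
tool_rot: [3.141, -0.0, 0.707]
contact_force: [-0.8, 0.0, 4.3]
opening: 0.0556
grip_force: 20.0
```

>>> step_arm([
  [1, 0, 0, -0.015, 0],
  [1, 0, 0, -0.03, 0],
  [1, 0, 0, -0.05, 0],
  [1, 0, 0, -0.07, 0],
  [1, 0, 0, -0.08, 0],
  [1, 0, 0, -0.08, 0],
])

```text
time: 7.98
tool_pos: [0.4423, 0.1448, 0.0558]
tool_rot: [3.141, -0.001, 0.707]
contact_force: [0.8, -0.2, -1.2]
opening: 0.056
grip_force: 20.0
```

Run:
```python
from h import *
c,W=look()
c=read_camera("scene")
W=cloud(c);blobs(W,.03,c["img"])
go(655.5,-149.6,55,-14.5)
print(observe()["contact_force"])
```

```text
px [496  50] n 3124 ztop 13.6 rect c 586.3 152.5 size 41.9 156.2 ang 40.5 col [106  66  37]
px [125 118] n 7494 ztop 25.6 rect c 428.4 276.2 size 55.4 55.2 ang 81.9 col [220 219 209]
px [321 273] n 17520 ztop 99.7 rect c 452.3 153.3 size 57.7 80.0 ang 40.9 col [136 139 142]
px [121 298] n 346 ztop 19.0 rect c 327.3 222.5 size 5.8 14.0 ang 34.6 col [129 112   0]
px [321 385] n 2281 ztop 99.6 rect c 412.8 119.6 size 12.2 56.1 ang 40.0 col [219 222 225]
px [80 96] n 3731 ztop 96.4 rect c -646.2 -380.1 size 236.9 564.6 ang 28.3 col [95 80 79]
px [523 111] n 135 ztop 96.1 rect c 76.2 864.3 size 11.8 8.6 ang 49.3 col [104 102 106]
px [497 198] n 1482 ztop 89.0 rect c 503.7 464.8 size 75.6 74.6 ang 1.5 col [36 61 43]
px [336 201] n 763 ztop 99.6 rect c 442.1 142.0 size 85.2 79.9 ang 41.2 col [95 92 92]
px [619 231] n 1021 ztop 96.7 rect c 685.7 582.8 size 41.2 20.9 ang 71.5 col [78 56 37]
px [260 235] n 179 ztop 57.5 rect c 440.8 -3.7 size 16.8 18.0 ang 29.3 col [86 62 40]
px [300 342] n 324 ztop 34.4 rect c 715.1 -7.2 size 33.3 31.4 ang 21.8 col [203 191 176]
t 8.07 shift [-2.840e+01  3.627e+02 -2.000e-01] twist rad 0.960 yaw now 40.5 pos [441.6 144.7  55. ] open 55.6 q6 1.02
[-0.27415536  0.3051923   0.33958683]
```

>>> step_arm([
  [1, -0.001, 0.015, 0, 0.05],
  [1, -0.003, 0.04, 0, 0.12],
  [1, -0.006, 0.075, 0, 0.22],
  [1, -0.009, 0.11, 0, 0.32],
  [1, -0.012, 0.15, 0, 0.42],
  [1, -0.015, 0.19, 0, 0.52],
  [1, -0.018, 0.23, 0, 0.62],
  [1, -0.021, 0.27, 0, 0.72],
  [1, -0.024, 0.31, 0, 0.82],
  [1, -0.027, 0.34, 0, 0.9],
  [1, -0.028, 0.358, 0, 0.95],
  [1, -0.028, 0.363, 0, 0.96],
  [1, -0.028, 0.363, 0, 0.96],
  [1, -0.028, 0.363, 0, 0.96],
])

```text
time: 9.82
tool_pos: [0.656, -0.1488, 0.0554]
tool_rot: [-3.141, 0.001, -0.252]
contact_force: [-0.4, -0.3, -0.4]
opening: 0.0555
grip_force: 20.0
```

Run:
```python
from h import *
s=observe();c,W=look(name="w2")
m=(W[...,2]>.009)&(W[...,2]<.018)
g=(W[...,2]<.006)&(W[...,2]>.0)
go(655.5,-149.6,-20,-14.5)
c=read_camera("side");W=cloud(c);
for n in ("side",): blobs(W,.0065,c["img"])
m=(W[...,2]>.0095)&(W[...,2]<.017)&(np.hypot(W[...,0]-.643,W[...,1]+.198)<.14)&(c["img"].sum(-1)<420)
p=W[m][:,:2]*1e3
print(cv2.minAreaRect(p.astype(np.float32)),len(p))
```

```text
px [330  24] n 687 ztop 8.7 rect c 776.4 -186.3 size 6.7 38.8 ang 27.9 col [197 133  68]
px [352 251] n 25450 ztop 99.2 rect c 669.1 -153.4 size 81.8 58.2 ang 75.2 col [144 146 149]
px [ 73 214] n 7015 ztop 33.5 rect c 712.0 -8.1 size 35.0 35.5 ang 23.4 col [232 232 224]
px [321 385] n 2303 ztop 99.2 rect c 619.2 -140.2 size 56.0 12.2 ang 75.7 col [226 224 226]
t 9.88 shift [-0.4  1.  75.6] twist rad 0.001 yaw now -14.5 pos [ 656.1 -148.8   55.6] open 55.7 q6 1.49
px [317 104] n 497 ztop 93.4 rect c 682.3 604.5 size 86.7 18.0 ang 85.9 col [93 65 35]
px [266 135] n 1232 ztop 88.0 rect c 503.3 465.4 size 76.0 74.4 ang 79.6 col [59 67 42]
px [428 182] n 3939 ztop 16.6 rect c 739.4 209.7 size 379.8 189.6 ang 5.3 col [ 76  96 140]
px [209 186] n 771 ztop 20.2 rect c 343.3 378.8 size 84.4 59.5 ang 25.4 col [187 186  10]
px [261 203] n 484 ztop 25.7 rect c 429.2 275.7 size 55.8 52.4 ang 73.3 col [150 144 137]
px [213 250] n 1059 ztop 20.1 rect c 304.3 182.7 size 55.5 88.2 ang 4.3 col [155 135   0]
px [450 255] n 596 ztop 33.6 rect c 710.8 -6.8 size 34.1 34.0 ang 68.8 col [165 160 151]
px [480 342] n 2782 ztop 99.1 rect c 634.3 -143.0 size 73.3 46.7 ang 71.3 col [116  90  50]
px [314 295] n 481 ztop 56.5 rect c 438.1 -3.6 size 17.0 17.1 ang 8.7 col [85 58 31]
px [556 324] n 122 ztop 9.1 rect c 785.8 -204.0 size 7.7 79.2 ang 28.4 col [151 105  56]
px [595 344] n 71 ztop 9.3 rect c 815.8 -258.8 size 7.2 42.0 ang 29.4 col [152 106  56]
px [618 356] n 44 ztop 9.5 rect c 832.5 -289.6 size 7.3 23.7 ang 28.7 col [151 105  55]
px [337 367] n 402 ztop 15.9 rect c 422.4 -135.6 size 37.2 35.3 ang 67.2 col [186 182 173]
px [382 451] n 911 ztop 16.4 rect c 428.7 -274.8 size 25.4 58.3 ang 88.6 col [141 139 140]
((667.9605712890625, -203.67002868652344), (236.4011993408203, 169.82244873046875), 75.24049377441406) 1382
```

View pics/w2.png

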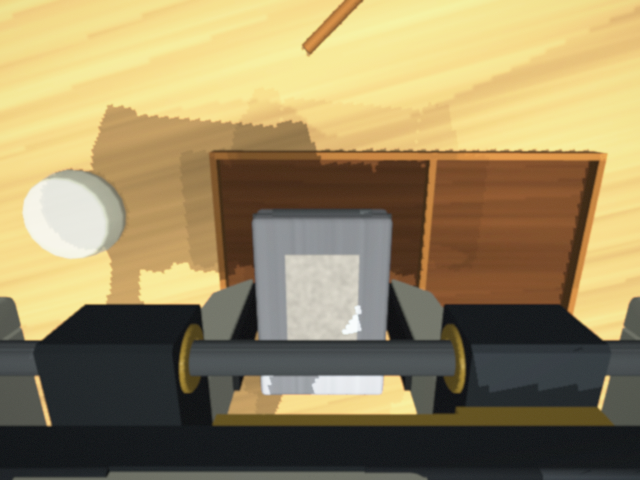

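The wrist view shows the tin between the fingers, square to the tray. It is centred at column 323, and the larger compartment's walls are at columns 218 and 428. Lowering and releasing.

>>> step_arm([
  [1, 0, 0.001, 0.02, 0],
  [1, 0, 0.001, 0.04, 0],
  [1, 0, 0.001, 0.055, 0],
  [1, 0, 0.001, 0.065, 0],
  [1, 0, 0.001, 0.071, 0],
  [1, 0, 0.001, 0.074, 0],
  [1, 0, 0.001, 0.075, 0],
  [1, 0, 0.001, 0.075, 0],
  [-0.5, 0, 0.001, 0.075, 0],
  [-0.5, 0, 0.001, 0.075, 0],
  [-0.5, 0, 0.001, 0.075, 0],
  [-0.5, 0, 0.001, 0.075, 0],
  [-0.5, 0, 0.001, 0.04, 0],
  [-0.5, 0, 0.001, 0, 0],
  [-0.5, 0, 0.001, -0.04, 0],
  [-0.5, 0, 0.001, -0.07, 0],
  [-0.5, 0, 0.001, -0.07, 0],
])

```text
time: 12.05
tool_pos: [0.6578, -0.151, 0.1287]
tool_rot: [3.141, -0.006, -0.253]
contact_force: [0.8, -0.2, 0.2]
opening: 0.0688
grip_force: 0.0
```

Run:
```python
from h import *
c,W=look(.016)
c=read_camera("side");blobs(cloud(c),.017,c["img"]);c=read_camera("scene");blobs(cloud(c),.017,c["img"])
go(440,-3.5,100,-14.5)
# stamp block orientation
W=cloud(c)
```

```text
px [125 196] n 3587 ztop 33.8 rect c 711.7 -8.0 size 34.0 35.3 ang 27.7 col [231 231 223]
px [321 218] n 7509 ztop 23.9 rect c 655.6 -151.2 size 56.1 86.4 ang 75.5 col [202 199 187]
px [317  99] n 325 ztop 96.1 rect c 682.4 606.2 size 83.9 17.7 ang 85.3 col [88 61 34]
px [109 104] n 101 ztop 20.5 rect c 172.7 846.2 size 105.9 22.1 ang 72.6 col [80 78 76]
px [265 133] n 1138 ztop 88.2 rect c 502.9 466.8 size 78.6 73.3 ang 88.2 col [56 65 40]
px [208 184] n 534 ztop 20.4 rect c 342.0 378.5 size 84.2 58.4 ang 24.1 col [182 181   0]
px [260 201] n 326 ztop 26.1 rect c 429.1 275.3 size 55.8 52.4 ang 73.8 col [180 176 171]
px [212 248] n 811 ztop 20.3 rect c 304.4 183.2 size 55.5 86.4 ang 4.7 col [151 130   0]
px [451 252] n 473 ztop 33.5 rect c 711.7 -8.0 size 34.4 34.0 ang 81.0 col [162 156 147]
px [314 293] n 376 ztop 57.0 rect c 439.0 -2.2 size 16.0 17.2 ang 49.5 col [85 58 30]
px [471 321] n 1569 ztop 24.2 rect c 654.6 -150.9 size 57.5 85.1 ang 75.5 col [131 123 115]
px [339  67] n 888 ztop 96.3 rect c -671.4 567.4 size 171.4 124.1 ang 53.0 col [63 49 34]
px [ 43 107] n 2497 ztop 95.6
[... 277 characters left out ...]
342.9 377.3 size 88.4 57.4 ang 23.2 col [220 215  93]
px [329 198] n 469 ztop 21.3 rect c 305.4 181.6 size 59.8 83.2 ang 4.4 col [164 145  67]
px [392 215] n 325 ztop 26.6 rect c 429.9 274.3 size 53.0 53.5 ang 13.9 col [203 195 186]
px [620 237] n 1456 ztop 95.4 rect c 686.5 582.8 size 42.2 21.6 ang 67.8 col [86 60 40]
px [260 240] n 342 ztop 57.2 rect c 442.0 -3.7 size 18.2 19.8 ang 39.5 col [85 60 40]
px [193 346] n 1835 ztop 24.1 rect c 657.8 -151.3 size 56.3 89.7 ang 75.7 col [130 124 122]
px [300 347] n 847 ztop 33.8 rect c 715.0 -8.1 size 33.4 33.7 ang 24.0 col [191 185 177]
t 12.20 shift [-245.2  -88.    24.7] twist rad -0.000 yaw now -14.5 pos [ 655.4 -150.2  124.1] open 69.2 q6 1.48
```

>>> step_arm([
  [-1, -0.04, -0.015, 0, 0],
  [-1, -0.08, -0.03, 0, 0],
  [-1, -0.13, -0.047, 0, 0],
  [-1, -0.18, -0.065, 0, 0],
  [-1, -0.22, -0.08, 0, 0],
  [-1, -0.245, -0.088, 0, 0],
  [-1, -0.245, -0.088, 0, 0],
  [-1, -0.245, -0.088, 0, 0],
])

```text
time: 13.2
tool_pos: [0.4417, -0.0042, 0.1252]
tool_rot: [3.141, 0.0, -0.253]
contact_force: [-1.3, 0.2, -0.0]
opening: 0.0916
grip_force: 0.0
```

Run:
```python
from h import *
c,W=look(.0065,"w3")
m=(W[...,2]>.014)&(W[...,2]<.022)&(np.hypot(W[...,0]-.44,W[...,1]+.0035)<.03)
print(m.sum(),cv2.minAreaRect((W[m][:,:2]*1e3).astype(np.float32)))
m=(W[...,2]>.03)&(np.hypot(W[...,0]-.44,W[...,1]+.0035)<.03)
print(m.sum(),cv2.minAreaRect((W[m][:,:2]*1e3).astype(np.float32)))
go(440,-3.5,-12,-14.5)
```

```text
px [73 87] n 1531 ztop 13.6 rect c 577.3 155.5 size 31.2 137.0 ang 34.3 col [83 50 27]
px [488 197] n 1609 ztop 15.8 rect c 421.6 -136.0 size 37.0 37.2 ang 73.7 col [215 224 225]
px [319 222] n 1969 ztop 57.1 rect c 438.4 -2.4 size 18.7 18.9 ang 27.3 col [97 65 32]
px [ 19 291] n 831 ztop 24.9 rect c 441.9 256.2 size 25.8 10.3 ang 47.5 col [92 90 85]
px [193 405] n 1559 ztop 19.8 rect c 294.5 152.7 size 37.4 61.8 ang 48.4 col [168 152   0]
981 ((438.071533203125, -2.2450828552246094), (38.293758392333984, 28.39700698852539), 41.623409271240234)
11435 ((450.91094970703125, -2.939512252807617), (34.95387649536133, 42.86083984375), 54.55532455444336)
t 13.25 shift [ -2.1  -0.4 137.2] twist rad -0.001 yaw now -14.5 pos [441.9  -4.4 125.2] open 91.7 q6 1.64
```

View pics/w3.png

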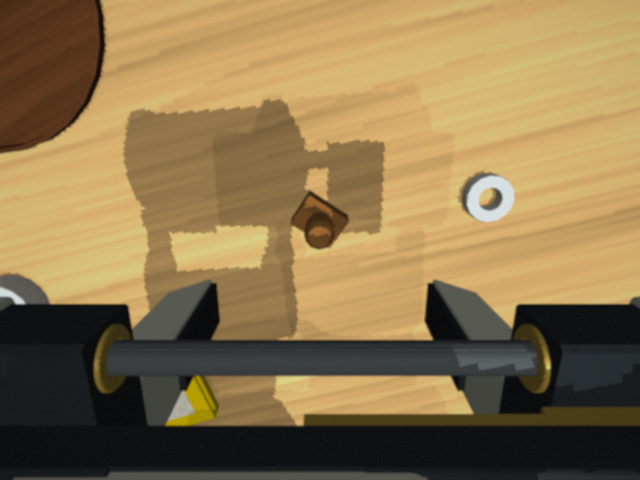

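>>> step_arm([
  [-1, -0.002, -0.001, 0.02, -0.17],
  [-1, -0.004, -0.001, 0.04, -0.34],
  [-1, -0.004, -0.001, 0.05, -0.51],
  [-1, -0.004, -0.001, 0.06, -0.68],
  [-1, -0.004, -0.001, 0.07, -0.85],
  [-1, -0.004, -0.001, 0.08, -0.98],
  [-1, -0.004, -0.001, 0.1, -0.98],
  [-1, -0.004, -0.001, 0.12, -0.98],
  [-1, -0.004, -0.001, 0.134, -0.98],
  [-1, -0.004, -0.001, 0.134, -0.98],
  [0, -0.004, -0.001, 0.134, -0.98],
  [0, -0.004, -0.001, 0.134, -0.98],
  [0, -0.004, -0.001, 0.134, -0.98],
  [0, -0.004, -0.001, 0.134, -0.98],
  [0, -0.004, -0.001, 0.134, -0.98],
])

```text
time: 15.12
tool_pos: [0.4375, -0.0019, -0.0083]
tool_rot: [3.141, -0.0, 0.727]
contact_force: [-1.1, 0.2, 0.3]
opening: 0.0479
grip_force: 0.0
```

>>> step_arm([
  [1, 0, 0, 0, 0],
  [1, 0, 0, 0, 0],
  [1, 0, 0, 0, 0],
  [1, 0, 0, 0, 0],
  [1, 0, 0, 0, 0],
  [1, 0, 0, 0, 0],
], grip_force=15)

```text
time: 15.88
tool_pos: [0.4374, -0.0019, -0.0084]
tool_rot: [-3.142, 0.0, 0.727]
contact_force: [-0.8, -0.5, -0.1]
opening: 0.0215
grip_force: 15.0
```

Run:
```python
from h import *
go(655.5,-151,100,-14.5)
c=read_camera("side");cv2.imwrite("pics/s4.png",cv2.resize(c["img"][220:340,240:400],None,fx=4,fy=4)[:,:,::-1])
```

```text
t 15.88 shift [  63.9  256.3 -108.5] twist rad 0.980 yaw now 41.6 pos [437.4  -1.9  -8.4] open 21.5 q6 0.66
```

View pics/s4.png

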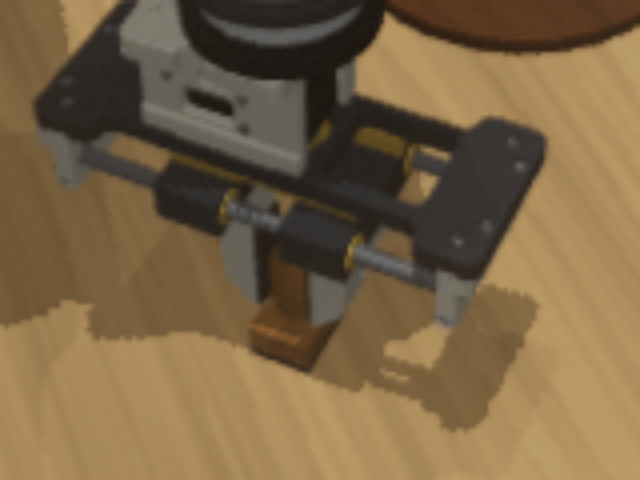

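The side crop shows the handle held upright between both fingers at (290,280), above the block. Lifting and carrying to the tin.

>>> step_arm([
  [1, 0, 0, -0.02, 0],
  [1, 0, 0, -0.045, 0],
  [1, 0, 0, -0.068, 0],
  [1, 0.005, 0.02, -0.068, 0.06],
  [1, 0.013, 0.05, -0.068, 0.18],
  [1, 0.021, 0.085, -0.068, 0.32],
  [1, 0.03, 0.12, -0.068, 0.46],
  [1, 0.039, 0.155, -0.068, 0.6],
  [1, 0.048, 0.19, -0.068, 0.74],
  [1, 0.056, 0.225, -0.068, 0.86],
  [1, 0.062, 0.247, -0.068, 0.95],
  [1, 0.064, 0.256, -0.068, 0.98],
  [1, 0.064, 0.256, -0.068, 0.98],
  [1, 0.064, 0.256, -0.068, 0.98],
])

```text
time: 17.68
tool_pos: [0.6546, -0.15, 0.0596]
tool_rot: [-3.142, 0.001, -0.252]
contact_force: [0.5, 0.3, -0.0]
opening: 0.021
grip_force: 15.0
```

Run:
```python
from h import *
go(655.5,-151,13.6,-14.5)
s=observe();c=read_camera("wrist");W=cloud(c,s);m=(W[...,2]>.018)&(W[...,2]<.028)&(np.hypot(W[...,0]-.655,W[...,1]+.151)<.06)
print(m.sum(),cv2.minAreaRect((W[m][:,:2]*1e3).astype(np.float32)))
```

```text
t 17.68 shift [ 1.2  0.7 46. ] twist rad 0.001 yaw now -14.4 pos [ 654.6 -150.    59.6] open 21.0 q6 1.48
7203 ((663.6697387695312, -153.34396362304688), (56.18213653564453, 69.78665924072266), 75.29495239257812)
```

>>> step_arm([
  [1, 0.0015, 0.001, 0.015, 0],
  [1, 0.0015, 0.001, 0.028, 0],
  [1, 0.0015, 0.001, 0.036, 0],
  [1, 0.0015, 0.001, 0.041, 0],
  [1, 0.0015, 0.001, 0.044, 0],
  [1, 0.0015, 0.001, 0.0455, 0],
  [1, 0.0015, 0.001, 0.0455, 0],
])

```text
time: 18.6
tool_pos: [0.6567, -0.1521, 0.0143]
tool_rot: [3.141, -0.0, -0.253]
contact_force: [0.7, 0.3, -0.1]
opening: 0.0212
grip_force: 15.0
```

>>> step_arm([
  [1, 0, 0, 0.001, 0],
  [1, 0, 0, 0.001, 0],
  [1, 0, 0, 0.001, 0],
])

```text
time: 18.98
tool_pos: [0.6569, -0.1522, 0.0136]
tool_rot: [3.141, -0.001, -0.253]
contact_force: [0.1, -1.1, 2.4]
opening: 0.0212
grip_force: 15.0
```

Contact (2.4 N). Releasing gently and rising.

>>> step_arm([
  [0.4, 0, 0, 0.001, 0],
  [0.3, 0, 0, 0.001, 0],
  [0.2, 0, 0, 0.001, 0],
  [0, 0, 0, 0.001, 0],
  [0, 0, 0, 0.001, 0],
  [0, 0, 0, -0.03, 0],
  [0, 0, 0, -0.06, 0],
  [-1, 0, 0, -0.1, 0],
  [-1, 0, 0, -0.14, 0],
  [-1, 0, 0, -0.14, 0],
  [-1, 0, 0, -0.14, 0],
])

```text
time: 20.35
tool_pos: [0.6561, -0.1519, 0.1525]
tool_rot: [-3.142, 0.001, -0.253]
contact_force: [-0.5, -1.3, -0.9]
opening: 0.081
grip_force: 0.0
```

Run:
```python
from h import *
c,W=look(.016)
m=(W[...,2]>.037)&(W[...,2]<.047)&(np.hypot(W[...,0]-.655,W[...,1]+.151)<.04)
print(m.sum(),cv2.minAreaRect((W[m][:,:2]*1e3).astype(np.float32)))
m=(W[...,2]>.02)&(W[...,2]<.028)&(np.hypot(W[...,0]-.655,W[...,1]+.151)<.06)
print(m.sum(),cv2.minAreaRect((W[m][:,:2]*1e3).astype(np.float32)))
go(428.5,275.7,100,-14.5)
```

```text
px [136 188] n 3114 ztop 33.7 rect c 712.4 -7.7 size 35.4 34.4 ang 37.1 col [224 224 214]
px [320 208] n 6625 ztop 78.1 rect c 657.8 -153.7 size 19.5 19.5 ang 10.9 col [140 141 145]
830 ((657.3644409179688, -153.28329467773438), (27.558387756347656, 38.5112419128418), 75.97438049316406)
4666 ((655.2928466796875, -151.14373779296875), (55.96822738647461, 85.93500518798828), 75.39981842041016)
t 20.40 shift [-327.  -356.9   52.5] twist rad -0.000 yaw now -14.5 pos [ 655.8 -151.7  151.7] open 85.4 q6 1.48
```

>>> step_arm([
  [-1, -0.03, -0.03, 0, -0.12],
  [-1, -0.06, -0.065, 0, -0.24],
  [-1, -0.095, -0.104, 0.01, -0.4],
  [-1, -0.13, -0.142, 0.02, -0.56],
  [-1, -0.165, -0.18, 0.03, -0.72],
  [-1, -0.2, -0.218, 0.04, -0.88],
  [-1, -0.235, -0.256, 0.05, -1.04],
  [-1, -0.27, -0.295, 0.05, -1.2],
  [-1, -0.3, -0.328, 0.05, -1.36],
  [-1, -0.32, -0.35, 0.052, -1.5],
  [-1, -0.327, -0.357, 0.052, -1.571],
  [-1, -0.327, -0.357, 0.052, -1.571],
  [-1, -0.327, -0.357, 0.052, -1.571],
  [-1, -0.327, -0.357, 0.052, -1.571],
])

```text
time: 22.15
tool_pos: [0.4297, 0.2749, 0.1008]
tool_rot: [-3.141, 0.0, 1.316]
contact_force: [-0.2, -0.1, 0.1]
opening: 0.0921
grip_force: 0.0
```

Run:
```python
from h import *
look(.0065)
go(428.4,276,-25,75.5)
```

```text
px [158 108] n 11633 ztop 19.9 rect c 342.2 379.5 size 86.0 56.4 ang 23.7 col [223 231   0]
px [539 194] n 1882 ztop 13.6 rect c 587.3 242.4 size 167.9 52.8 ang 52.5 col [88 54 29]
px [320 223] n 3663 ztop 25.7 rect c 427.9 276.6 size 55.1 55.0 ang 77.6 col [169 166 156]
px [221 332] n 221 ztop 19.4 rect c 327.6 209.0 size 11.6 10.3 ang 62.5 col [121 110   0]
px [216 392] n 2021 ztop 19.9 rect c 305.2 159.1 size 56.3 36.6 ang 2.8 col [224 230   0]
t 22.20 shift [  0.8  -1.5 125.9] twist rad -0.002 yaw now 75.4 pos [429.7 274.9 100.9] open 91.8 q6 0.67
```

>>> step_arm([
  [-1, 0.001, -0.002, 0.03, 0],
  [-1, 0.001, -0.002, 0.06, 0],
  [-1, 0.001, -0.002, 0.09, 0],
  [-1, 0.001, -0.002, 0.11, 0],
  [-1, 0.001, -0.002, 0.12, 0],
  [-1, 0.001, -0.002, 0.125, 0],
  [-1, 0.001, -0.002, 0.125, 0],
  [1, 0.001, -0.002, 0.125, 0],
  [1, 0.001, -0.002, 0.125, 0],
  [1, 0.001, -0.002, 0.125, 0],
  [1, 0.001, -0.002, 0.125, 0],
  [1, 0.001, -0.002, 0.125, 0],
  [1, 0.001, -0.002, 0.125, 0],
  [1, 0.001, -0.002, 0.125, 0],
], grip_force=20)

```text
time: 23.95
tool_pos: [0.4279, 0.277, -0.0238]
tool_rot: [3.141, -0.0, 1.318]
contact_force: [-0.6, -0.1, 3.2]
opening: 0.0544
grip_force: 20.0
```

Run:
```python
from h import *
go(626.7,-260.9,80,75.5)
```

```text
t 23.95 shift [-471.   327.2 -103.7] twist rad 0.000 yaw now 75.5 pos [427.9 277.  -23.8] open 54.4 q6 0.68
```

>>> step_arm([
  [1, 0, 0, -0.02, 0],
  [1, 0, 0, -0.05, 0],
  [1, 0, 0, -0.08, 0],
  [1, 0, 0, -0.1, 0],
  [1, -0.02, 0.014, -0.104, 0],
  [1, -0.05, 0.035, -0.104, 0],
  [1, -0.09, 0.063, -0.104, 0],
  [1, -0.13, 0.09, -0.104, 0],
  [1, -0.17, 0.118, -0.104, 0],
  [1, -0.21, 0.146, -0.104, 0],
  [1, -0.25, 0.174, -0.104, 0],
  [1, -0.29, 0.201, -0.104, 0],
  [1, -0.33, 0.229, -0.104, 0],
  [1, -0.37, 0.257, -0.104, 0],
  [1, -0.41, 0.285, -0.104, 0],
  [1, -0.445, 0.309, -0.104, 0],
  [1, -0.465, 0.323, -0.104, 0],
  [1, -0.471, 0.327, -0.104, 0],
  [1, -0.471, 0.327, -0.104, 0],
  [1, -0.471, 0.327, -0.104, 0],
])

```text
time: 26.45
tool_pos: [0.6262, -0.2595, 0.0801]
tool_rot: [-3.141, -0.0, 1.319]
contact_force: [-0.2, 0.3, 0.1]
opening: 0.0549
grip_force: 20.0
```

Run:
```python
from h import *
look(.016)
go(626.7,-260.9,-20,75.5)
```

```text
px [324  51] n 15150 ztop 78.3 rect c 657.1 -154.2 size 20.3 19.8 ang 2.7 col [174 177 181]
t 26.50 shift [ -1.2   0.7 100.3] twist rad 0.001 yaw now 75.6 pos [ 626.4 -259.6   80.3] open 55.0 q6 -0.25
```

>>> step_arm([
  [1, -0.001, 0.001, 0.025, 0],
  [1, -0.001, 0.001, 0.05, 0],
  [1, -0.001, 0.001, 0.07, 0],
  [1, -0.001, 0.001, 0.085, 0],
  [1, -0.001, 0.001, 0.094, 0],
  [1, -0.001, 0.001, 0.098, 0],
  [1, -0.001, 0.001, 0.1, 0],
  [1, -0.001, 0.001, 0.1, 0],
  [-0.4, -0.001, 0.001, 0.1, 0],
  [-0.5, -0.001, 0.001, 0.1, 0],
  [-0.5, -0.001, 0.001, 0.1, 0],
  [-0.5, -0.001, 0.001, 0.1, 0],
  [-0.5, -0.001, 0.001, 0.07, 0],
  [-0.5, -0.001, 0.001, 0.03, 0],
  [-0.5, -0.001, 0.001, -0.02, 0],
  [-1, -0.001, 0.001, -0.06, 0],
  [-1, -0.001, 0.001, -0.06, 0],
  [-1, -0.001, 0.001, -0.06, 0],
])

```text
time: 28.75
tool_pos: [0.6267, -0.2619, 0.1394]
tool_rot: [-3.14, -0.0, 1.318]
contact_force: [-0.1, 0.4, -0.2]
opening: 0.0906
grip_force: 0.0
```

Run:
```python
from h import *
look(.016)
go(421.8,-135.9,100,75.5)
```

```text
px [322  59] n 9871 ztop 78.1 rect c 657.2 -154.1 size 20.0 20.2 ang 4.2 col [152 154 158]
px [323 214] n 2763 ztop 29.7 rect c 626.6 -262.5 size 55.1 54.6 ang 40.9 col [199 205 199]
px [426 404] n 929 ztop 44.4 rect c 684.1 -458.7 size 18.6 5.6 ang 4.7 col [98 99 94]
t 28.80 shift [  70.6 -229.5   39.2] twist rad 0.000 yaw now 75.5 pos [ 626.4 -261.7  138.6] open 91.1 q6 -0.26
```

>>> step_arm([
  [-1, 0.01, -0.035, 0, 0],
  [-1, 0.025, -0.08, 0, 0],
  [-1, 0.04, -0.13, 0.01, 0],
  [-1, 0.055, -0.175, 0.03, 0],
  [-1, 0.066, -0.215, 0.039, 0],
  [-1, 0.07, -0.23, 0.039, 0],
  [-1, 0.07, -0.23, 0.039, 0],
  [-1, 0.07, -0.23, 0.039, 0],
])

```text
time: 29.8
tool_pos: [0.4227, -0.1372, 0.1009]
tool_rot: [3.141, 0.0, 1.318]
contact_force: [-0.6, -0.3, 0.3]
opening: 0.0915
grip_force: 0.0
```

Run:
```python
from h import *
look(.0065)
go(421.8,-135.9,-29,75.5)
```

```text
px [572 178] n 3665 ztop 13.5 rect c 625.4 -166.4 size 179.3 71.0 ang 75.4 col [135  89  43]
px [610 164] n 4846 ztop 24.1 rect c 631.0 -145.3 size 55.1 39.0 ang 75.5 col [175 179 183]
px [321 221] n 1645 ztop 15.7 rect c 421.4 -136.2 size 36.7 37.6 ang 74.3 col [173 170 160]
px [608 290] n 1514 ztop 29.2 rect c 621.3 -241.6 size 34.7 12.9 ang 5.8 col [88 86 81]
px [365 383] n 927 ztop 16.2 rect c 427.7 -278.2 size 21.0 58.0 ang 89.3 col [153 161 165]
t 29.85 shift [  1.1  -1.3 129.9] twist rad -0.000 yaw now 75.5 pos [ 422.8 -137.3  100.9] open 91.8 q6 -0.23
```

>>> step_arm([
  [-0.5, 0.001, -0.0015, 0.03, 0],
  [-0.5, 0.001, -0.0015, 0.06, 0],
  [-0.5, 0.001, -0.0015, 0.09, 0],
  [-0.5, 0.001, -0.0015, 0.11, 0],
  [-0.5, 0.001, -0.0015, 0.12, 0],
  [-0.5, 0.001, -0.0015, 0.127, 0],
  [-0.5, 0.001, -0.0015, 0.129, 0],
  [-0.5, 0.001, -0.0015, 0.129, 0],
  [1, 0.001, -0.0015, 0.129, 0],
  [1, 0.001, -0.0015, 0.129, 0],
  [1, 0.001, -0.0015, 0.129, 0],
  [1, 0.001, -0.0015, 0.129, 0],
  [1, 0.001, -0.0015, 0.129, 0],
  [1, 0.001, -0.0015, 0.129, 0],
  [1, 0.001, -0.0015, 0.129, 0],
], grip_force=12)

```text
time: 31.72
tool_pos: [0.421, -0.1355, -0.0278]
tool_rot: [3.141, 0.0, 1.318]
contact_force: [-0.0, 0.4, 2.9]
opening: 0.0372
grip_force: 12.0
```

Run:
```python
from h import *
go(646,160,50,75.5)
```

```text
t 31.73 shift [342.4 143.9 -77.8] twist rad 0.000 yaw now 75.5 pos [ 421.  -135.5  -27.8] open 37.2 q6 -0.23
```

>>> step_arm([
  [1, 0, 0, -0.02, 0],
  [1, 0, 0, -0.05, 0],
  [1, 0, 0, -0.078, 0],
  [1, 0.02, 0.008, -0.078, 0],
  [1, 0.05, 0.021, -0.078, 0],
  [1, 0.09, 0.038, -0.078, 0],
  [1, 0.13, 0.055, -0.078, 0],
  [1, 0.17, 0.071, -0.078, 0],
  [1, 0.21, 0.088, -0.078, 0],
  [1, 0.25, 0.105, -0.078, 0],
  [1, 0.29, 0.122, -0.078, 0],
  [1, 0.32, 0.135, -0.078, 0],
  [1, 0.336, 0.142, -0.078, 0],
  [1, 0.342, 0.144, -0.078, 0],
  [1, 0.342, 0.144, -0.078, 0],
  [1, 0.342, 0.144, -0.078, 0],
])

```text
time: 33.72
tool_pos: [0.6454, 0.1589, 0.05]
tool_rot: [-3.141, 0.001, 1.317]
contact_force: [1.2, 0.6, -0.0]
opening: 0.0373
grip_force: 12.0
```

Run:
```python
from h import *
go(646,160,-24,75.5)
c=read_camera("scene");W=cloud(c)
cv2.imwrite("pics/c1.png",cv2.resize(c["img"][170:350,280:500],None,fx=3,fy=3)[:,:,::-1])
# round tray rim from brown pixels
m=(W[...,2]>.008)&(W[...,2]<.017)&(abs(np.hypot(W[...,0]-.646,W[...,1]-.2007)-.094)<.008)&(c["img"][...,0]>c["img"][...,2]+15)
p=W[m][:,:2]; A=np.c_[2*p,np.ones(len(p))];x=np.linalg.lstsq(A,(p**2).sum(1),rcond=None)[0];print(len(p),x[:2],np.sqrt(x[2]+x[0]**2+x[1]**2))
```

```text
t 33.73 shift [ 1.3  0.4 74. ] twist rad -0.001 yaw now 75.5 pos [645.4 158.9  50. ] open 37.3 q6 0.38
837 [0.64584887 0.19949393] 0.09303433008858482
```

View pics/c1.png

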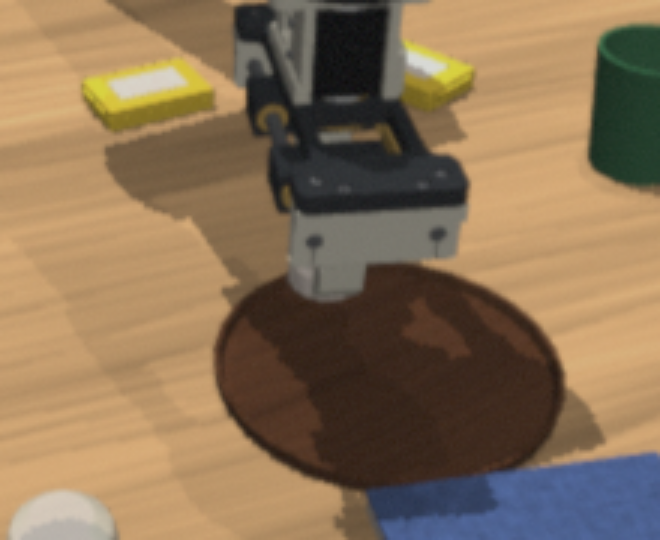

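The crop shows the gripper over the left half of the round tray, and the rim fit puts the centre at (646,199.5). Lowering.

>>> step_arm([
  [1, 0.001, 0, 0.025, 0],
  [1, 0.001, 0, 0.045, 0],
  [1, 0.001, 0, 0.06, 0],
  [1, 0.001, 0, 0.068, 0],
  [1, 0.001, 0, 0.072, 0],
  [1, 0.001, 0, 0.0735, 0],
  [1, 0.001, 0, 0.0735, 0],
  [0, 0.001, 0, 0.0735, 0],
  [0, 0.001, 0, 0.0735, 0],
  [-0.2, 0.001, 0, 0.0735, 0],
  [-0.2, 0.001, 0, 0.0735, 0],
  [-0.2, 0.001, 0, 0.0735, 0],
  [-0.2, 0.001, 0, 0.04, 0],
  [-0.2, 0.001, 0, 0, 0],
  [-0.2, 0.001, 0, -0.05, 0],
  [-0.2, 0.001, 0, -0.07, 0],
  [-0.2, 0.001, 0, -0.07, 0],
])

```text
time: 35.9
tool_pos: [0.6472, 0.1608, 0.1221]
tool_rot: [3.138, -0.001, 1.318]
contact_force: [0.7, -0.2, -0.8]
opening: 0.0551
grip_force: 0.0
```

Run:
```python
from h import *
look(.015)
go(429.5,-275.2,100,0)
```

```text
px [475  27] n 165 ztop 16.4 rect c 781.6 264.1 size 18.6 14.8 ang 52.9 col [ 93 134 211]
px [543  53] n 153 ztop 16.3 rect c 825.4 236.6 size 18.7 16.7 ang 52.8 col [ 92 133 210]
px [473  58] n 185 ztop 16.4 rect c 778.2 245.3 size 15.2 19.5 ang 18.2 col [ 94 135 213]
px [534 142] n 196 ztop 16.1 rect c 812.6 178.2 size 17.7 34.1 ang 1.2 col [ 94 136 215]
px [517 191] n 167 ztop 16.2 rect c 795.6 143.8 size 14.3 30.8 ang 39.9 col [ 97 140 219]
px [320 218] n 1391 ztop 19.8 rect c 645.5 160.0 size 36.8 36.9 ang 56.1 col [217 214 202]
t 35.95 shift [-476.2 -100.6   20. ] twist rad 1.318 yaw now 75.5 pos [646.1 160.6 120.1] open 54.9 q6 0.38
```

>>> step_arm([
  [-0.5, -0.03, -0.006, 0, 0.1],
  [-0.5, -0.07, -0.015, 0, 0.2],
  [-0.5, -0.115, -0.024, 0, 0.33],
  [-0.5, -0.16, -0.034, 0, 0.46],
  [-0.5, -0.205, -0.043, 0, 0.59],
  [-0.5, -0.25, -0.053, 0, 0.72],
  [-0.5, -0.295, -0.062, 0, 0.85],
  [-0.5, -0.34, -0.072, 0, 0.98],
  [-0.5, -0.385, -0.081, 0.01, 1.1],
  [-0.5, -0.425, -0.09, 0.02, 1.2],
  [-0.5, -0.455, -0.096, 0.02, 1.28],
  [-0.5, -0.476, -0.1, 0.02, 1.318],
  [-0.5, -0.476, -0.1, 0.02, 1.318],
  [-0.5, -0.476, -0.1, 0.02, 1.318],
  [-0.5, -0.476, -0.1, 0.02, 1.318],
])

```text
time: 37.83
tool_pos: [0.4303, -0.2742, 0.0997]
tool_rot: [-3.141, 0.001, 0.001]
contact_force: [0.9, -0.3, 0.2]
opening: 0.0689
grip_force: 0.0
```

Run:
```python
from h import *
look(.0065)
go(428.8,-275,-29,-1)
```

```text
px [309  16] n 1226 ztop 13.8 rect c 566.3 -260.8 size 82.4 20.1 ang 89.7 col [180 120  59]
px [322 225] n 2552 ztop 16.1 rect c 428.5 -275.6 size 24.3 57.7 ang 89.4 col [158 166 164]
t 37.88 shift [ -1.5   0.7 128.9] twist rad 0.019 yaw now 0.1 pos [ 430.4 -274.3   99.9] open 68.4 q6 0.85
```

>>> step_arm([
  [-0.5, -0.0015, 0.001, 0.03, 0.01],
  [-0.5, -0.0015, 0.001, 0.06, 0.01],
  [-0.5, -0.0015, 0.001, 0.09, 0.01],
  [-0.5, -0.0015, 0.001, 0.11, 0.01],
  [-0.5, -0.0015, 0.001, 0.12, 0.01],
  [-0.5, -0.0015, 0.001, 0.127, 0.01],
  [-0.5, -0.0015, 0.001, 0.129, 0.01],
  [-0.5, -0.0015, 0.001, 0.129, 0.01],
  [1, -0.0015, 0.001, 0.129, 0.01],
  [1, -0.0015, 0.001, 0.129, 0.01],
  [1, -0.0015, 0.001, 0.129, 0.01],
  [1, -0.0015, 0.001, 0.129, 0.01],
  [1, -0.0015, 0.001, 0.129, 0.01],
  [1, -0.0015, 0.001, 0.129, 0.01],
  [1, -0.0015, 0.001, 0.129, 0.01],
  [1, -0.0015, 0.001, 0.129, 0.01],
], grip_force=15)

```text
time: 39.88
tool_pos: [0.4286, -0.2762, -0.0289]
tool_rot: [3.142, 0.0, -0.01]
contact_force: [-0.6, -0.1, 0.8]
opening: 0.0239
grip_force: 15.0
```

Run:
```python
from h import *
go(650,232,50,75.5)
```

```text
t 39.88 shift [ 216.2 -510.4  -78.9] twist rad -1.328 yaw now -0.6 pos [ 428.6 -276.2  -28.9] open 23.9 q6 0.86
```

>>> step_arm([
  [1, 0, 0, -0.025, 0],
  [1, 0, 0, -0.055, 0],
  [1, 0, 0, -0.079, 0],
  [1, 0.008, -0.02, -0.079, -0.05],
  [1, 0.022, -0.052, -0.079, -0.14],
  [1, 0.039, -0.092, -0.079, -0.24],
  [1, 0.056, -0.132, -0.079, -0.34],
  [1, 0.073, -0.172, -0.079, -0.45],
  [1, 0.09, -0.212, -0.079, -0.55],
  [1, 0.107, -0.252, -0.079, -0.66],
  [1, 0.124, -0.292, -0.079, -0.76],
  [1, 0.141, -0.332, -0.079, -0.86],
  [1, 0.158, -0.372, -0.079, -0.97],
  [1, 0.175, -0.412, -0.079, -1.07],
  [1, 0.192, -0.452, -0.079, -1.18],
  [1, 0.205, -0.485, -0.079, -1.26],
  [1, 0.213, -0.504, -0.079, -1.31],
  [1, 0.216, -0.51, -0.079, -1.328],
  [1, 0.216, -0.51, -0.079, -1.328],
  [1, 0.216, -0.51, -0.079, -1.328],
])

```text
time: 42.38
tool_pos: [0.6496, 0.2305, 0.05]
tool_rot: [-3.141, 0.001, 1.316]
contact_force: [-0.4, -0.6, -0.0]
opening: 0.0238
grip_force: 15.0
```

Run:
```python
from h import *
go(650,232,-24.8,75.5)
```

```text
t 42.38 shift [ 1.6  0.1 74.8] twist rad -0.001 yaw now 75.4 pos [649.6 230.5  50. ] open 23.8 q6 0.48
```

>>> step_arm([
  [1, 0.001, 0, 0.025, 0],
  [1, 0.001, 0, 0.045, 0],
  [1, 0.001, 0, 0.06, 0],
  [1, 0.001, 0, 0.068, 0],
  [1, 0.001, 0, 0.072, 0],
  [1, 0.001, 0, 0.0745, 0],
  [1, 0.001, 0, 0.0745, 0],
  [0.3, 0.001, 0, 0.0745, 0],
  [0.1, 0.001, 0, 0.0745, 0],
  [0, 0.001, 0, 0.0745, 0],
  [0, 0.001, 0, 0.0745, 0],
  [0, 0.001, 0, 0.0745, 0],
  [0, 0.001, 0, 0.04, 0],
  [0, 0.001, 0, 0, 0],
  [0, 0.001, 0, -0.05, 0],
  [0, -0.06, 0, -0.1, 0],
  [0, -0.11, 0, -0.13, 0],
  [0, -0.11, 0, -0.13, 0],
  [0, -0.11, 0, -0.13, 0],
  [0, -0.11, 0, -0.13, 0],
])

```text
time: 44.88
tool_pos: [0.6218, 0.1263, 0.1786]
tool_rot: [-3.139, 0.0, 1.319]
contact_force: [-0.3, -0.3, -0.3]
opening: 0.0458
grip_force: 0.0
```

Run:
```python
from h import *
s=observe();print(s["time"],s["tool_pos"],s["grip_force"])
c=read_camera("side");blobs(cloud(c),.0155,c["img"]);cv2.imwrite("pics/s9.png",c["img"][:,:,::-1])
```

```text
44.875 [0.62182122 0.12625338 0.1785649 ] 0.0
px [317  99] n 329 ztop 96.3 rect c 682.1 605.7 size 83.4 17.1 ang 84.9 col [80 55 30]
px [ 81 105] n 1618 ztop 65.6 rect c 78.5 866.3 size 15.4 25.2 ang 86.2 col [78 76 74]
px [265 133] n 1151 ztop 88.0 rect c 504.4 466.4 size 76.5 75.1 ang 55.1 col [51 60 36]
px [209 185] n 623 ztop 20.1 rect c 342.1 378.5 size 84.5 58.2 ang 23.0 col [172 168   0]
px [365 188] n 206 ztop 20.9 rect c 650.1 231.7 size 61.6 24.5 ang 74.8 col [90 87 87]
px [378 209] n 148 ztop 20.2 rect c 646.4 158.7 size 36.3 35.2 ang 66.0 col [124 116 108]
px [212 248] n 938 ztop 20.2 rect c 304.3 183.5 size 55.3 86.4 ang 4.2 col [130 115   0]
px [451 253] n 492 ztop 33.7 rect c 710.7 -6.3 size 34.1 32.1 ang 12.8 col [154 148 139]
px [471 320] n 1746 ztop 76.1 rect c 656.5 -154.0 size 19.7 19.6 ang 33.6 col [130 105 102]
px [501 385] n 988 ztop 29.8 rect c 627.0 -262.3 size 55.1 55.5 ang 41.3 col [169 169 167]
```

View pics/s9.png

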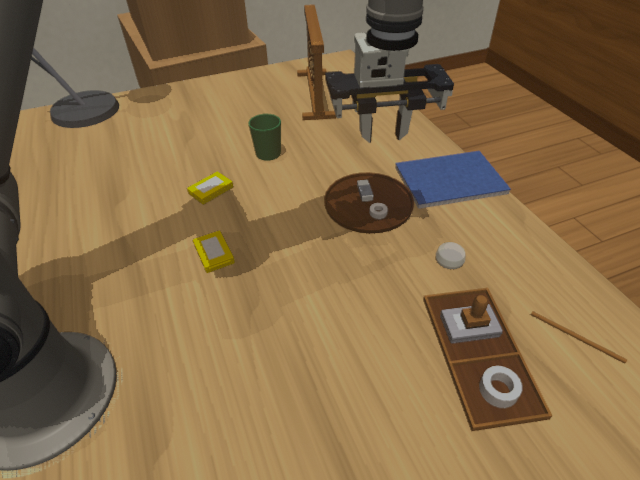

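The picture shows the kits as asked:
- **Rectangular tray:** tin with the stamp upright on it at (473,318), and the big roll at (501,386) in the smaller compartment.
- **Round tray:** eraser at (365,190) and small roll at (378,211).
- **Untouched:** cup at (266,137) and paperweight at (451,255).

The gripper is clear of everything, so I'm handing in.

```bash
python3 -c "
from cell import *
print(hand_in())"
```

```text
the job is handed in; nothing more can be done
None
```

I made up both kits and handed the job in at about 45 s; the last picture shows every piece where you asked, with the stamp about 3 mm off the lid's centre and the cup and paperweight not moved.

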